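Take the locking cap off the label-roll stand

ROBOT

A 7-joint arm with a two-finger parallel gripper is mounted at the origin on a cart in front of the work surface, level with it; the furniture and walls round the work are solid. World frame = base frame: x ahead of the robot, y to its left, z up, the work surface at z = 0. Lengths are in m, angles in rad, forces in N, time in s.
With the tool pointing down it reaches from about 0.425 to 0.875 m from the base axis. Payload 8.4 kg.
Tool frame: the origin (TCP) lies at the very end of the fingers, on their centre line; the grasp point (between the pads) lies 19 mm behind it; y points along the fingers, z is the direction in which the jaws open and shut, and the axes are right-handed (so a half turn about y gives the same grasp; the last joint's range is limited). The gripper opens to 87 mm and grips with 3 to 60 N. Pads are 19 mm wide; open, the fingers measure 117 mm over their backs; the gripper's body (75 mm by 190 mm) begins 51 mm behind the grasp point.
Start: joints at [1.105, 0.333, 0.04, 1.465, -0.013, 1.343, -0.059], TCP at [0.233, -0.607, 0.223] pointing down, gripper open.
Joint ranges: [-2.58, 2.58], [-0.38, 2.09], [-1.3, 1.39], [0.25, 2.4], [-1.5, 4.64], [0.08, 2.09], [-2.65, 2.65]. Speed limits (rad/s): [2.22, 2.22, 2.79, 2.79, 3.14, 3.14, 3.14].

INTERFACE

Orientations are given as [roll, pitch, yaw] about the fixed x, y, z axes, in that order (R = Rz(yaw) Ry(pitch) Rx(roll)).
In Python, from bench import * gives the robot as it stands. The module is installed in compiled form; this text tells all that it offers.
- The arm moves only by the tool servo_tool, never from a script. Its argument "plan" is a list of rows, each an object of numbers: "dx", "dy", "dz": the shift along the world's x, y, z in mm; "ax", "ay", "az": the turn, a rotation vector about the world's x, y, z in degrees; "fingers": the opening, from 0 (shut) to 1 (fully open). In form: [{"dx": .., "dy": .., "dz": .., "ax": .., "ay": .., "az": .., "fingers": ..}, ...]. A call has 1 to 20 rows; each row shifts and turns the pose as measured when the row begins; what a row does not reach is not made up. A row lasts 1/8 s, in which the tool goes at most 62.5 mm and 10.7 degrees, less where a joint would pass 70% of its speed; a pose out of reach is approached as far as the arm can. A call is refused whole if a number of a shift passes 62.5 or a number of a turn 10.7, either way. A call with a gripper value outside its range is refused whole. The fingers move at their own pace and stop on an object; "newtons" is the grip in N (left out, the last holds). Time passes only in rows, so rows that do not move let the fingers close. It gives the time, the measured TCP pose, the force and the opening at its end, in the units of the state.
- state(): the state, without advancing time (a new reading comes with each control period).
- read_camera(name): name is "scene" or "top"; returns a dict with "color" (420x560x3 uint8, red, green, blue), "fx", "fy", "cx", "cy" (pixels), "distortion" ([k1, k2, p1, p2, k3] as OpenCV has them; the pictures are not rectified), "R" (3x3) and "t" (3): a world point X has camera coordinates R X + t. Camera axes: x right, y down, z forward; pixel columns grow to the right and rows downward; lengths in m; the calibration is good to about 2 mm. A picture is of the moment at which its call begins. There is no depth.
- job_done(): hands the job in, once; it reports no verdict.
Trained networks look in a picture, given as the dict that the camera call returned (one of the last four; its "shot" number tells which), for a name from the list of things; names that differ only in an ending like _2 or _b are one class to them, and where a whole thing is asked for, a point or a joint stands for the part that bears it (a point fixed in the world has none). Each returns a list of dicts, best first, with "confidence" (0 to 1); they miss things now and then, are a little off and sometimes report something else, mostly with a low value. They report only what shows in the picture. A call takes as long as a camera call. They do not tell look-alikes from the thing itself.
- find_in(picture, target): "box" ([left, top, right, bottom] in pixels, round what is visible of it).
- regions_of(picture, target): "region" (420x560 bool, what is visible of it) and "box" ([left, top, right, bottom] in pixels, round what is visible of it).
The state is a dict: "time": time; "joint_positions": joint angles; "qvel": joint speeds; "joint_torque": joint torques, N m; "eef_pos": TCP position; "orientation": TCP orientation; "ft_force": force on the tool from outside, world axes, zero at the start; "wrist_torque": the same for the moment, N m; "gripper_width": opening from 0.0 (shut) to 1.0 (fully open).
Only numpy, scipy, OpenCV 4.12 (cv2) and the standard library are available. Lean on these libraries where they do the work, as an engineer would, in place of code of your own. Each camera call takes 0.05 s, during which the arm holds its last target. There are 200 camera calls.

TASK

The label roll on the bench stand is due for changing: free the black quarter-turn cap that locks it on the spindle and take the cap off. Such caps are made left-handed and right-handed and this one does not show which, so try it gently one way and, when it comes up against its stop, do not force it but go the other way; turn it a good quarter turn while it is still down, until its grip bar points at the release ticks, and lift it straight off. Finish still holding the cap in the gripper, upright and at rest, about 5 cm clear above the spindle it came from, and leave the loose label roll, stapler and scanner alone.

Things in the scene. Friction and masses are not known exactly. Their poses are not given: they have to be found in the camera images.
- stand: Label-roll stand, bolted down: grey base 150 mm across, white roll 104 mm across on it up to 72 mm, aluminium flange 88 mm across with its top at 78 mm; neither roll nor stand turns. Origin on the spindle axis at the bench top, z up. The cap is locked while its grip bar lies along the stand's x (start: within 0.1 rad of it) and square to it, towards the ticks, it is free.
- spindle_top (a point): Top centre of the steel neck, 36 mm across, that stands 28 mm up from the flange inside the cap (106 mm above the bench). Two lips on it, 90 degrees wide about the stand's +x and -x, hold down the cap's lugs. A stop pin hidden under the cap lets it turn only 0.15 to 0.4 rad from its start the wrong way (clockwise or not: drawn anew each time, invisible); the right way it turns about 2 rad.
- release_tick (a point): One of the two dark ticks on the flange's rim, 39 mm from the axis, at the stand's +y; the other faces it across the axis, at -y. The bar points at the pair of them after a quarter turn (1.57 rad) from locked; the cap lifts off freely when its bar stands 1.1 to 2.0 rad from the locked line.
- cap: Black round cap 68 mm across with a ribbed rim, loose, 0.08 to 0.17 kg, its rim resting on the flange. Origin on its axis at the rim's lower edge, z up; flat top 35 mm above that. Two lugs inside, at its +x and -x; alike after a half turn. Locked, it lifts only 3 mm. It turns almost freely until it meets the stop, where the moment rises sharply (1 N m some 0.1 rad on). Clear after a 28 mm lift.
- grip_bar (a point): Centre of the straight grip bar on the cap's flat top, 50 mm above the cap's origin on its axis. The bar is 46 mm long along the cap's x, 14 mm thick (along the cap's y) and 29 mm high, from 35 to 64 mm above the cap's origin: pinch it across its thickness from above.
- roll: Bystander: loose white label roll 90 mm across and 60 mm high standing on the bench to the left of the stand, origin under its centre.
- stapler: Bystander: blue desk stapler 36 x 151 x 49 mm on the bench to the right of the stand, long along its own y, origin under its centre.
- scanner: Bystander: dark hand scanner 57 x 161 x 34 mm lying on the bench beyond the stand, long along its own y, origin under its centre.
Things that resemble listed ones, but are neither listed nor needed, are in the scene too. Several things have the shape of the cap; the one meant has the colours described above.

How it is judged:
On the way:
1. the cap, still down on the neck, is turned until its grip bar is more than 0.9 rad from the locked line (angle between the x axis of cap and the x axis of stand, either way round above 0.9 rad and z of cap in the frame of stand below 0.088 m and horizontal distance between cap and stand below 0.01 m), for 0.1 s.
At the end, for the whole second after the job is handed in: The cap is held by the fingers (more than 2 N), touches the stand nowhere, hangs upright (tilt under 0.3 rad) and at rest (under 0.03 m/s), its lower rim 25 to 100 mm above the spindle's top and its axis within 50 mm of the spindle's (z of cap in the frame of stand between 0.131 and 0.206 m and horizontal distance between cap and stand below 0.05 m and angle between cap's own z axis and vertical below 0.3 rad and linear speed of cap below 0.03 m/s and contact force between the fingers and cap above 2 N and contact force between cap and stand below 0.2 N); the arm keeps its last pose, push and grip.
It fails at once if a bystander is shifted by more than 25 mm (distance of any of roll, stapler, scanner from where it was at the start of the episode above 0.025 m).
It fails at once if the cap is forced against its stop or the stand (over 200 N between cap and stand) (contact force between cap and stand above 200 N).
It also fails if it takes over 64 s, if anything falls off the work surface, if the arm or the gripper's body presses on something with over 40 N, if the wrist force passes 120 N, or if a joint passes its speed limit or range.

## Working session

There is one attempt and no reset: what is moved stays moved. The work goes in short steps, Python scripts to look and compute and a tool call to move; the robot and the scene stay as the last step left them, time stands still between calls to the robot, and variables do not carry over. Pictures are saved under pics/ and viewed, about 8 in all and at most 12, crops included, and the job is handed in when it is done.

Besides the shell and the picture viewer there is one more tool, called after ">>>" by a JSON object that holds its "fn" and its "kwargs". servo_tool: Moves the arm, as the interface text tells. Its arguments: {"type":"object","properties":{"plan":{"type":"array"},"newtons":{"type":"number"}},"required":["plan"]}

```bash
mkdir -p pics; cat > h.py <<'E'
from bench import *
import numpy as np, cv2
def K(p): return np.array([[p['fx'],0,p['cx']],[0,p['fy'],p['cy']],[0,0,1.]])
def proj(p,X): return cv2.projectPoints(np.float64(X).reshape(-1,1,3),cv2.Rodrigues(np.array(p['R']))[0],np.float64(p['t']),K(p),np.float64(p['distortion']))[0].reshape(-1,2)
def onz(p,uv,z):
    n=cv2.undistortPoints(np.float64(uv).reshape(-1,1,2),K(p),np.float64(p['distortion'])).reshape(-1,2)
    R=np.array(p['R']);C=-R.T@np.array(p['t']);d=np.c_[n,np.ones(len(n))]@R
    return C+d*((z-C[2])/d[:,2])[:,None]
def save(p,f,box=None,s=1):
    c=p['color']
    if box: c=c[box[1]:box[3],box[0]:box[2]]
    cv2.imwrite('pics/'+f,cv2.resize(c[...,::-1],None,fx=s,fy=s,interpolation=cv2.INTER_CUBIC))
E
python3 - <<'E'
from h import *
S=state();print({k:np.round(v,3).tolist() for k,v in S.items()})
for n in ['scene','top']:
    p=read_camera(n);save(p,n+'0.png')
    print(n,'cam at',-np.array(p['R']).T@np.array(p['t']))
    for t in ['cap','stand','roll','stapler','scanner']:
        print(t,[(np.round(d['box']).tolist(),round(d['confidence'],2)) for d in find_in(p,t)])
E
```

```text
{'time': 0.0, 'joint_positions': [1.105, 0.334, 0.04, 1.466, -0.013, 1.343, -0.058], 'qvel': [0.0, -0.003, -0.0, 0.0, 0.0, -0.002, -0.001], 'joint_torque': [-0.0, -65.637, 1.335, -40.38, -0.06, 0.045, 0.0], 'eef_pos': [0.233, -0.606, 0.222], 'orientation': [-1.572, -0.0, -2.775], 'ft_force': [0.299, 0.084, -0.218], 'wrist_torque': [0.001, 0.032, -0.049], 'gripper_width': 1.001}
scene cam at [0.09565029 0.63698435 0.62308768]
cap [([270.0, 191.0, 309.0, 236.0], 0.78), ([178.0, 259.0, 225.0, 302.0], 0.61)]
stand [([253.0, 222.0, 328.0, 284.0], 0.94)]
roll [([231.0, 281.0, 294.0, 346.0], 0.65)]
stapler [([335.0, 182.0, 375.0, 219.0], 0.58)]
scanner [([256.0, 170.0, 298.0, 204.0], 0.93)]
top cam at [ 0.50984418 -0.16050527  1.08687648]
cap [([162.0, 183.0, 199.0, 213.0], 0.82), ([232.0, 218.0, 263.0, 252.0], 0.71), ([149.0, 237.0, 189.0, 280.0], 0.59), ([335.0, 234.0, 403.0, 253.0], 0.3)]
stand [([216.0, 203.0, 279.0, 264.0], 0.85)]
roll [([145.0, 234.0, 191.0, 278.0], 0.81)]
stapler [([336.0, 233.0, 402.0, 256.0], 0.67)]
scanner [([309.0, 154.0, 385.0, 175.0], 0.56)]
```

View pics/scene0.png

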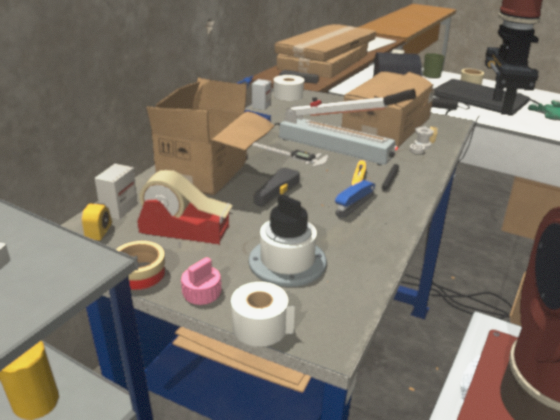

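View pics/top0.png

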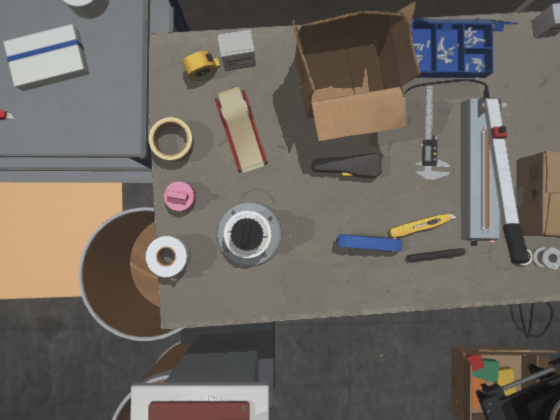

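Candidates: the black cap on the stand at scene (289,213) / top (247,234), and a pink look-alike on the bench at scene (201,283) / top (179,196). I choose the black one. A close crop and measurements come next.

```bash
python3 - <<'E'
from h import *
p=read_camera('top');save(p,'topc.png',[200,185,300,285],6)
q=read_camera('scene');save(q,'scenec.png',[240,180,340,290],5)
for t,z in [('stand',0.0),('cap',0.08),('roll',.06),('stapler',.049),('scanner',.034)]:
    for d in regions_of(p,t):
        r=d['region'];b=d['box'];v,u=np.nonzero(r)
        print(t,round(d['confidence'],2),'cent',u.mean().round(1),v.mean().round(1),onz(p,[[u.mean(),v.mean()]],z)[0].round(3),'size',onz(p,[[b[0],b[1]],[b[2],b[3]]],z)[:,:2].round(3).tolist())
# white roll top: bright pixels near stand, ellipse at z=.072 outer edge
g=cv2.cvtColor(p['color'],cv2.COLOR_RGB2GRAY)
m=(g>170).astype(np.uint8);m[:,:205]=0;m[:,290:]=0;m[:190]=0;m[275:]=0
c=max(cv2.findContours(m,cv2.RETR_EXTERNAL,cv2.CHAIN_APPROX_NONE)[0],key=cv2.contourArea)
w=onz(p,c.reshape(-1,2),.072)[:,:2];(x,y),r=cv2.minEnclosingCircle(np.float32(w));print('roll ring',x,y,r)
print(g[215:256:2,228:268:2])
E
```

```text
stand 0.83 cent 249.4 233.6 [ 0.501 -0.114  0.   ] size [[0.573, -0.037], [0.431, -0.191]]
cap 0.91 cent 246.7 234.1 [ 0.501 -0.111  0.08 ] size [[0.533, -0.082], [0.464, -0.142]]
cap 0.66 cent 179.4 195.9 [0.584 0.036 0.08 ] size [[0.612, 0.07], [0.553, -0.007]]
roll 0.84 cent 167.6 256.4 [0.451 0.064 0.06 ] size [[0.501, 0.112], [0.399, 0.017]]
roll 0.69 cent 246.4 233.6 [ 0.502 -0.11   0.06 ] size [[0.534, -0.087], [0.464, -0.142]]
stapler 0.66 cent 369.9 242.4 [ 0.482 -0.387  0.049] size [[0.506, -0.312], [0.459, -0.451]]
scanner 0.7 cent 350.4 165.1 [ 0.659 -0.346  0.034] size [[0.68, -0.251], [0.633, -0.417]]
scanner 0.49 cent 370.1 242.7 [ 0.481 -0.391  0.034] size [[0.497, -0.318], [0.454, -0.457]]
roll ring 0.5019769072532654 -0.1120862364768982 0.05251225456595421
[[152 153 162 214 220 215 186 207 212 211 212 211 211 212 215 219 214 168
  140 142]
 [152 172 217 219 181 204 208 209 196 197 200 202 210 211 194 197 216 217
  181 143]
 [163 217 220 213 208 196 124  85  65  60  64  70  92 136 191 193 188 213
  218 169]
 [213 219 207 213 187  64  54  54  54  54  54  54  55  60  9
[... 770 characters left out ...]
  52 119
  193 194]
 [208 129  89  55  54  53  52  49  52  50  44  52  51  53  52  52  62 161
  193 189]
 [211 130 119  58  54  54  51  50  52  50  44  51  51  52  51  52  87 188
  191 213]
 [209 143 128 118  59  54  50  43  44  44  52  54  53  52  52  82 144 196
  189 215]
 [205 155 136 129 105  69  48  47  45  48  53  52  53  60  71 133 194 178
  214 206]
 [ 98 192 147 135 128 126  90  74  50  60  56  69  74 108 116 186 161 212
  208 151]
 [ 75 113 152 148 128 130 130 128 123 126 123 129 130 132 188 157 212 213
  128 135]
 [ 94  95 112 189 147 146 126 128 132 131 130 131 139 135 171 218 202 103
   89 136]
 [ 92  94  93  98 135 144 146 146 144 142 147 173 215 217 212 158 101  87
   95 105]]
```

View pics/topc.png

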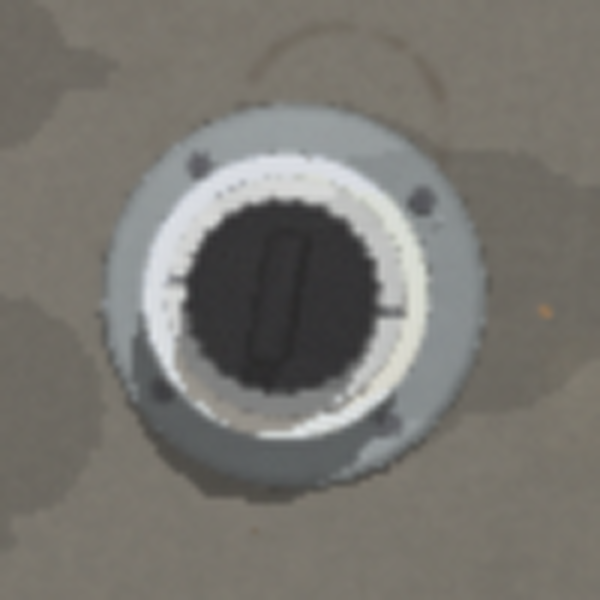

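View pics/scenec.png

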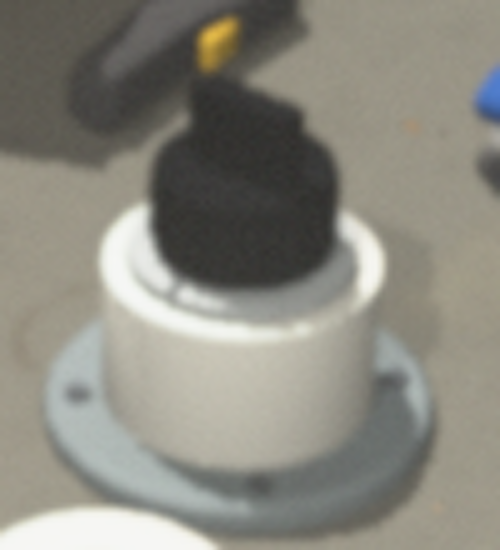

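Top crop: black cap centred on crop (282,295), i.e. pixel (247,234). Its bar runs from crop (267,357) to (287,235), and the ticks are at (178,283) and (393,312). The scene crop confirms the black cap on the white roll and stand.

```bash
python3 - <<'E'
from h import *
p=read_camera('top')
f=lambda a:np.array(a)/6+[199.6,184.6]
b=onz(p,f([[267,359],[287,233]]),.142);t=onz(p,f([[178,283],[393,312]]),.078)
print('bar',b.round(4),b.mean(0).round(4),'len',np.linalg.norm(b[1]-b[0]),'ang',np.degrees(np.arctan2(*(b[1]-b[0])[1::-1])))
print('ticks',t.round(4),t.mean(0).round(4),np.linalg.norm(t[1]-t[0]),'tick dir (stand y)',np.degrees(np.arctan2(*(t[0]-t[1])[1::-1])))
# scene: predicted bar top corners and cap axis
q=read_camera('scene')
print(proj(q,[[.502,-.112,.142],[.502,-.112,.113],[.502,-.112,.078]]),(proj(q,[[.502,-.112,.142]])-[240,180])*5)
# dark pixels silhouette cap in top at rim z .113
g=cv2.cvtColor(p['color'],cv2.COLOR_RGB2GRAY);m=(g<75).astype(np.uint8);m[:,:228]=0;m[:,268:]=0;m[:214]=0;m[256:]=0
m=cv2.morphologyEx(m,cv2.MORPH_OPEN,np.ones((5,5),np.uint8))
c=max(cv2.findContours(m,cv2.RETR_EXTERNAL,cv2.CHAIN_APPROX_NONE)[0],key=cv2.contourArea)
print('cap',cv2.minEnclosingCircle(np.float32(onz(p,c.reshape(-1,2),.113)[:,:2])))
s=state();print(s['orientation'])
from scipy.spatial.transform import Rotation as Ro
print(Ro.from_euler('xyz',s['orientation']).as_matrix().round(3))
E
```

```text
bar [[ 0.4803 -0.1091  0.142 ]
 [ 0.5232 -0.1157  0.142 ]] [ 0.5017 -0.1124  0.142 ] len 0.043351636978341594 ang -8.730302277393724
ticks [[ 0.5058 -0.0732  0.078 ]
 [ 0.4954 -0.1513  0.078 ]] [ 0.5006 -0.1122  0.078 ] 0.07880359348167822 tick dir (stand y) 82.44937160863986
[[287.74527854 197.01584493]
 [287.34448386 210.84013776]
 [286.87343607 226.98608916]] [[238.72639271  85.07922467]]
cap ((0.5009904503822327, -0.11298489570617676), 0.03339546546339989)
[-1.57080955e+00 -6.50534471e-06 -2.77478570e+00]
[[-0.933 -0.     0.359]
 [-0.359  0.    -0.933]
 [ 0.    -1.    -0.   ]]
```

Measurements agree: stand axis at (0.501, -0.112), tick span 78.8 mm (given 78). The stand's x is at -7.5° and the bar at about -8.7°. I move above it and align.

>>> {"fn": "servo_tool", "kwargs": {"plan": [{"dx":26,"dy":49,"az":-3,"fingers":0.6},{"dx":26,"dy":49,"az":-3,"fingers":0.6},{"dx":26,"dy":49,"az":-3,"fingers":0.6},{"dx":26,"dy":49,"az":-3,"fingers":0.6},{"dx":26,"dy":49,"az":-3,"fingers":0.6},{"dx":26,"dy":49,"az":-3,"fingers":0.6},{"dx":26,"dy":49,"az":-3,"fingers":0.6},{"dx":26,"dy":49,"az":-3,"fingers":0.6},{"dx":26,"dy":49,"az":-3,"fingers":0.6},{"dx":26,"dy":40,"az":-3,"fingers":0.6},{"fingers":0.6},{"fingers":0.6}], "newtons": 12}}

```text
invalid input at $.plan[0]: expected keys dx, dy, dz, ax, ay, az, fingers
```

```bash
cat > st.py <<'E'
from h import *
from scipy.spatial.transform import Rotation as Ro
s=state();M=Ro.from_euler('xyz',s['orientation']).as_matrix()
print('t',round(s['time'],2),'pos',np.round(s['eef_pos'],4),'jaw',np.degrees(np.arctan2(M[1,2],M[0,2])).round(2),'y',M[:,1].round(3),'F',np.round(s['ft_force'],1),'M',np.round(s['wrist_torque'],2),'w',round(s['gripper_width'],3));print('q',np.round(s['joint_positions'],2))
E
python3 st.py
```

```text
t 1.05 pos [ 0.2331 -0.6067  0.2226] jaw -68.98 y [-0.  0. -1.] F [-0.2  0.7 -0.1] M [ 0.04 -0.01  0.05] w 1.001
q [ 1.1   0.33  0.04  1.47 -0.01  1.34 -0.06]
```

All keys are needed in every row.

>>> {"fn": "servo_tool", "kwargs": {"plan": [{"dx":26,"dy":49,"dz":0,"ax":0,"ay":0,"az":-3,"fingers":0.6},{"dx":26,"dy":49,"dz":0,"ax":0,"ay":0,"az":-3,"fingers":0.6},{"dx":26,"dy":49,"dz":0,"ax":0,"ay":0,"az":-3,"fingers":0.6},{"dx":26,"dy":49,"dz":0,"ax":0,"ay":0,"az":-3,"fingers":0.6},{"dx":26,"dy":49,"dz":0,"ax":0,"ay":0,"az":-3,"fingers":0.6},{"dx":26,"dy":49,"dz":0,"ax":0,"ay":0,"az":-3,"fingers":0.6},{"dx":26,"dy":49,"dz":0,"ax":0,"ay":0,"az":-3,"fingers":0.6},{"dx":26,"dy":49,"dz":0,"ax":0,"ay":0,"az":-3,"fingers":0.6},{"dx":26,"dy":49,"dz":0,"ax":0,"ay":0,"az":-3,"fingers":0.6},{"dx":26,"dy":40,"dz":0,"ax":0,"ay":0,"az":-3,"fingers":0.6},{"dx":0,"dy":0,"dz":0,"ax":0,"ay":0,"az":0,"fingers":0.6}], "newtons": 12}}

```text
time: 2.42
eef_pos: [0.4975, -0.1091, 0.2241]
orientation: [-1.568, 0.004, 2.966]
ft_force: [0.9, -1.4, 0.5]
gripper_width: 0.597
```

```bash
python3 st.py
```

```text
t 2.42 pos [ 0.4975 -0.1091  0.2241] jaw -100.06 y [ 0.003 -0.003 -1.   ] F [ 0.9 -1.4  0.5] M [-0.    0.02 -0.01] w 0.597
q [ 0.5   0.07 -0.39  1.78  0.03  1.29 -1.64]
```

>>> {"fn": "servo_tool", "kwargs": {"plan": [{"dx":3.5,"dy":-3.3,"dz":0,"ax":0,"ay":0,"az":1.4,"fingers":0.6},{"dx":0,"dy":0,"dz":-30,"ax":0,"ay":0,"az":0,"fingers":0.6},{"dx":0,"dy":0,"dz":-25,"ax":0,"ay":0,"az":0,"fingers":0.6},{"dx":0,"dy":0,"dz":0,"ax":0,"ay":0,"az":0,"fingers":0.6}]}}

```text
time: 2.92
eef_pos: [0.5003, -0.1181, 0.1684]
orientation: [-1.566, 0.005, 2.99]
ft_force: [0.2, -0.2, 0.1]
gripper_width: 0.603
```

```bash
python3 st.py; python3 -c "
from h import *
q=read_camera('scene');save(q,'scene_above.png',[220,130,340,250],5)"
```

```text
t 2.92 pos [ 0.5003 -0.1181  0.1684] jaw -98.67 y [ 0.004 -0.005 -1.   ] F [ 0.2 -0.2  0.1] M [-0.02  0.02  0.01] w 0.603
q [ 0.5   0.12 -0.38  1.85  0.05  1.18 -1.62]
```

View pics/scene_above.png

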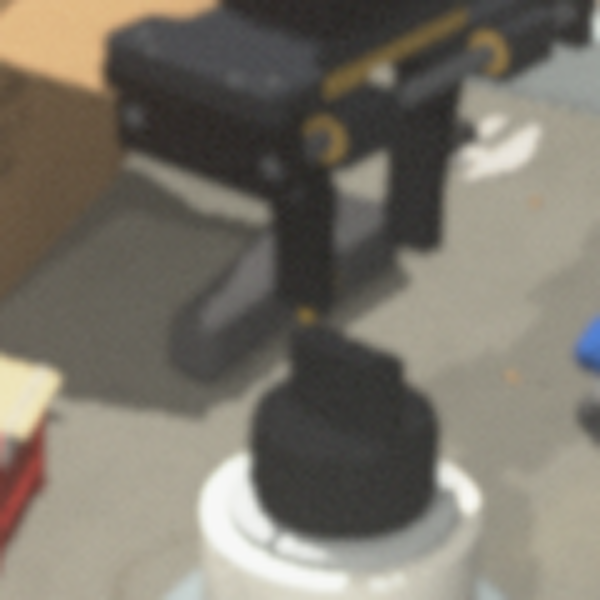

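The fingers (tips at crop (305,310) and (415,245)) straddle the bar (top centre at crop (350,345)). I correct y and descend.

>>> {"fn": "servo_tool", "kwargs": {"plan": [{"dx":0.7,"dy":5.7,"dz":0,"ax":0,"ay":0,"az":0,"fingers":0.6},{"dx":0,"dy":0,"dz":-15,"ax":0,"ay":0,"az":0,"fingers":0.6},{"dx":0,"dy":0,"dz":-15,"ax":0,"ay":0,"az":0,"fingers":0.6},{"dx":0,"dy":0,"dz":-10,"ax":0,"ay":0,"az":0,"fingers":0.6},{"dx":0,"dy":0,"dz":0,"ax":0,"ay":0,"az":0,"fingers":0.6}]}}

```text
time: 3.6
eef_pos: [0.5025, -0.1132, 0.129]
orientation: [-1.565, 0.009, 2.989]
ft_force: [0.3, -0.1, -0.3]
gripper_width: 0.599
```

```bash
python3 st.py
```

```text
t 3.6 pos [ 0.5025 -0.1132  0.129 ] jaw -98.72 y [ 0.008 -0.007 -1.   ] F [ 0.3 -0.1 -0.3] M [ 0.08  0.03 -0.06] w 0.599
q [ 0.49  0.15 -0.39  1.9   0.07  1.09 -1.65]
```

>>> {"fn": "servo_tool", "kwargs": {"plan": [{"dx":-1.5,"dy":0.8,"dz":-5,"ax":0.4,"ay":0.45,"az":0,"fingers":0.6},{"dx":0,"dy":0,"dz":-5,"ax":0,"ay":0,"az":0,"fingers":0.4},{"dx":0,"dy":0,"dz":0,"ax":0,"ay":0,"az":0,"fingers":0.1},{"dx":0,"dy":0,"dz":0,"ax":0,"ay":0,"az":0,"fingers":0},{"dx":0,"dy":0,"dz":0,"ax":0,"ay":0,"az":0,"fingers":0},{"dx":0,"dy":0,"dz":0,"ax":0,"ay":0,"az":0,"fingers":0}], "newtons": 12}}

```text
time: 4.35
eef_pos: [0.5016, -0.1127, 0.1192]
orientation: [-1.571, 0.001, 2.989]
ft_force: [0.6, -0.3, -1.2]
gripper_width: 0.161
```

```bash
python3 st.py
```

```text
t 4.35 pos [ 0.5016 -0.1127  0.1192] jaw -98.72 y [ 0.001  0.    -1.   ] F [ 0.6 -0.3 -1.2] M [-0.02 -0.   -0.04] w 0.161
q [ 0.49  0.17 -0.39  1.9   0.07  1.08 -1.65]
```

Gripped on the bar (opening 14 mm). I try counter-clockwise first, gently.

>>> {"fn": "servo_tool", "kwargs": {"plan": [{"dx":0,"dy":0,"dz":0,"ax":0,"ay":0,"az":3,"fingers":0},{"dx":0,"dy":0,"dz":0,"ax":0,"ay":0,"az":3,"fingers":0},{"dx":0,"dy":0,"dz":0,"ax":0,"ay":0,"az":3,"fingers":0}]}}

```text
time: 4.72
eef_pos: [0.5014, -0.1126, 0.1191]
orientation: [-1.571, 0.001, -3.132]
ft_force: [0.5, -0.5, -1.2]
gripper_width: 0.161
```

```bash
python3 st.py
```

```text
t 4.72 pos [ 0.5014 -0.1126  0.1191] jaw -89.47 y [ 0.001  0.    -1.   ] F [ 0.5 -0.5 -1.2] M [ 0.  -0.1 -0. ] w 0.161
q [ 0.5   0.17 -0.4   1.9   0.07  1.08 -1.49]
```

>>> {"fn": "servo_tool", "kwargs": {"plan": [{"dx":0,"dy":0,"dz":0,"ax":0,"ay":0,"az":3,"fingers":0},{"dx":0,"dy":0,"dz":0,"ax":0,"ay":0,"az":2,"fingers":0}]}}

```text
time: 4.97
eef_pos: [0.5015, -0.1125, 0.119]
orientation: [-1.571, 0.001, -3.042]
ft_force: [0.8, 0.7, -1.5]
gripper_width: 0.157
```

```bash
python3 st.py
```

```text
t 4.97 pos [ 0.5015 -0.1125  0.119 ] jaw -84.29 y [ 0.001  0.001 -1.   ] F [ 0.8  0.7 -1.5] M [ 0.05 -0.01 -0.03] w 0.157
q [ 0.51  0.17 -0.41  1.9   0.07  1.08 -1.4 ]
```

14.4° so far with no moment. I continue in small steps.

>>> {"fn": "servo_tool", "kwargs": {"plan": [{"dx":0,"dy":0,"dz":0,"ax":0,"ay":0,"az":2.5,"fingers":0},{"dx":0,"dy":0,"dz":0,"ax":0,"ay":0,"az":2.5,"fingers":0}]}}

```text
time: 5.22
eef_pos: [0.5015, -0.1124, 0.119]
orientation: [-1.571, 0.002, -2.952]
ft_force: [0.7, 0.4, -1.1]
gripper_width: 0.159
```

```bash
python3 st.py
```

```text
t 5.22 pos [ 0.5015 -0.1124  0.119 ] jaw -79.11 y [ 0.001  0.001 -1.   ] F [ 0.7  0.4 -1.1] M [ 0.07 -0.08  0.02] w 0.159
q [ 0.52  0.17 -0.42  1.9   0.08  1.08 -1.31]
```

>>> {"fn": "servo_tool", "kwargs": {"plan": [{"dx":0,"dy":0,"dz":0,"ax":0,"ay":0,"az":2.5,"fingers":0},{"dx":0,"dy":0,"dz":0,"ax":0,"ay":0,"az":2.5,"fingers":0}]}}

```text
time: 5.48
eef_pos: [0.5015, -0.1124, 0.1191]
orientation: [-1.571, 0.002, -2.861]
ft_force: [-0.2, -0.5, -1.2]
gripper_width: 0.16
```

```bash
python3 st.py
```

```text
t 5.47 pos [ 0.5015 -0.1124  0.1191] jaw -73.93 y [ 0.001  0.001 -1.   ] F [-0.2 -0.5 -1.2] M [-0.16 -0.1  -0.  ] w 0.16
q [ 0.53  0.17 -0.43  1.9   0.08  1.08 -1.22]
```

>>> {"fn": "servo_tool", "kwargs": {"plan": [{"dx":0,"dy":0,"dz":0,"ax":0,"ay":0,"az":2.5,"fingers":0},{"dx":0,"dy":0,"dz":0,"ax":0,"ay":0,"az":2.5,"fingers":0}]}}

```text
time: 5.72
eef_pos: [0.5014, -0.1128, 0.119]
orientation: [-1.571, 0.002, -2.771]
ft_force: [-0.1, -0.2, -0.9]
gripper_width: 0.16
```

```bash
python3 st.py;  python3 -c "
from h import *
q=read_camera('scene');save(q,'scene_turn.png',[220,130,340,250],5)"
```

```text
t 5.72 pos [ 0.5014 -0.1128  0.119 ] jaw -68.77 y [ 0.001  0.001 -1.   ] F [-0.1 -0.2 -0.9] M [-0.12 -0.08  0.04] w 0.16
q [ 0.53  0.17 -0.43  1.9   0.08  1.08 -1.13]
```

View pics/scene_turn.png

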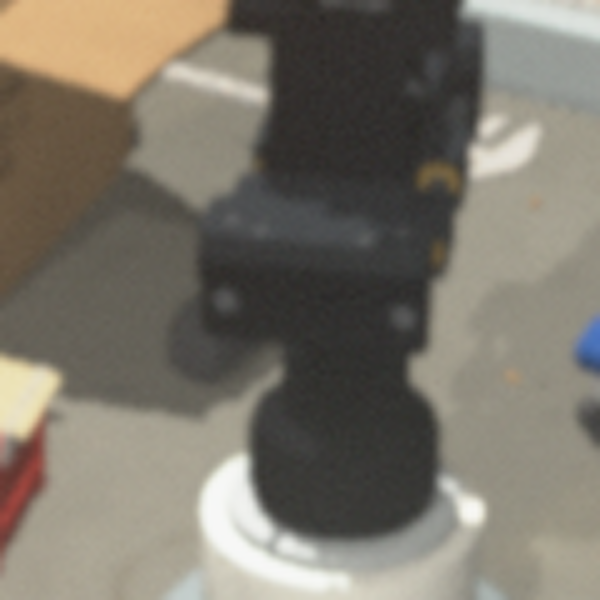

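The jaws have turned 30° with no moment, past the 23° limit of any stop, and the cap is still seated at crop (345,460). This is the free way, so I finish the quarter turn.

>>> {"fn": "servo_tool", "kwargs": {"plan": [{"dx":0,"dy":0,"dz":0,"ax":0,"ay":0,"az":5,"fingers":0},{"dx":0,"dy":0,"dz":0,"ax":0,"ay":0,"az":5,"fingers":0},{"dx":0,"dy":0,"dz":0,"ax":0,"ay":0,"az":5,"fingers":0},{"dx":0,"dy":0,"dz":0,"ax":0,"ay":0,"az":5,"fingers":0},{"dx":0,"dy":0,"dz":0,"ax":0,"ay":0,"az":5,"fingers":0},{"dx":0,"dy":0,"dz":0,"ax":0,"ay":0,"az":5,"fingers":0}]}}

```text
time: 6.52
eef_pos: [0.5014, -0.1125, 0.1191]
orientation: [-1.571, 0.002, -2.233]
ft_force: [1.1, -1.3, -1.3]
gripper_width: 0.155
```

```bash
python3 st.py
```

```text
t 6.53 pos [ 0.5014 -0.1125  0.1191] jaw -37.95 y [ 0.001  0.002 -1.   ] F [ 1.1 -1.3 -1.3] M [-0.45 -0.16 -0.08] w 0.155
q [ 0.58  0.18 -0.48  1.9   0.09  1.09 -0.6 ]
```

>>> {"fn": "servo_tool", "kwargs": {"plan": [{"dx":0,"dy":0,"dz":0,"ax":0,"ay":0,"az":5,"fingers":0},{"dx":0,"dy":0,"dz":0,"ax":0,"ay":0,"az":5,"fingers":0},{"dx":0,"dy":0,"dz":0,"ax":0,"ay":0,"az":5,"fingers":0},{"dx":0,"dy":0,"dz":0,"ax":0,"ay":0,"az":5,"fingers":0},{"dx":0,"dy":0,"dz":0,"ax":0,"ay":0,"az":5,"fingers":0},{"dx":0,"dy":0,"dz":0,"ax":0,"ay":0,"az":5,"fingers":0},{"dx":0,"dy":0,"dz":0,"ax":0,"ay":0,"az":0,"fingers":0},{"dx":0,"dy":0,"dz":0,"ax":0,"ay":0,"az":0,"fingers":0}], "newtons": 20}}

```text
time: 7.52
eef_pos: [0.5012, -0.1128, 0.119]
orientation: [-1.571, 0.002, -1.7]
ft_force: [1.2, -0.6, -1.4]
gripper_width: 0.162
```

```bash
python3 st.py
```

```text
t 7.53 pos [ 0.5012 -0.1128  0.119 ] jaw -7.4 y [-0.     0.002 -1.   ] F [ 1.2 -0.6 -1.4] M [-0.06 -0.06 -0.04] w 0.162
q [ 0.63  0.18 -0.54  1.9   0.1   1.09 -0.08]
```

The jaws are at -7.4° against the -7.5° wanted, so the bar should point at the ticks. I lift a few mm to test.

>>> {"fn": "servo_tool", "kwargs": {"plan": [{"dx":0,"dy":0,"dz":3,"ax":0,"ay":0,"az":0,"fingers":0},{"dx":0,"dy":0,"dz":3,"ax":0,"ay":0,"az":0,"fingers":0},{"dx":0,"dy":0,"dz":3,"ax":0,"ay":0,"az":0,"fingers":0}]}}

```text
time: 7.9
eef_pos: [0.5009, -0.1127, 0.1283]
orientation: [-1.572, 0.002, -1.702]
ft_force: [-0.2, -0.7, -0.9]
gripper_width: 0.161
```

```bash
python3 st.py
```

```text
t 7.9 pos [ 0.5009 -0.1127  0.1283] jaw -7.54 y [-0.001  0.002 -1.   ] F [-0.2 -0.7 -0.9] M [-0.04 -0.05  0.06] w 0.161
q [ 0.63  0.17 -0.54  1.89  0.1   1.11 -0.08]
```

It lifts freely, past the 3 mm locked limit. I raise it to the target height (TCP about 0.198, rim about 0.157).

>>> {"fn": "servo_tool", "kwargs": {"plan": [{"dx":0,"dy":0,"dz":10,"ax":0,"ay":0,"az":0,"fingers":0},{"dx":0,"dy":0,"dz":10,"ax":0,"ay":0,"az":0,"fingers":0},{"dx":0,"dy":0,"dz":10,"ax":0,"ay":0,"az":0,"fingers":0},{"dx":0,"dy":0,"dz":10,"ax":0,"ay":0,"az":0,"fingers":0},{"dx":0,"dy":0,"dz":10,"ax":0,"ay":0,"az":0,"fingers":0},{"dx":0,"dy":0,"dz":10,"ax":0,"ay":0,"az":0,"fingers":0},{"dx":0,"dy":0,"dz":9,"ax":0,"ay":0,"az":0,"fingers":0},{"dx":0,"dy":0,"dz":0,"ax":0,"ay":0,"az":0,"fingers":0},{"dx":0,"dy":0,"dz":0,"ax":0,"ay":0,"az":0,"fingers":0},{"dx":0,"dy":0,"dz":0,"ax":0,"ay":0,"az":0,"fingers":0}]}}

```text
time: 9.15
eef_pos: [0.5012, -0.1127, 0.2029]
orientation: [-1.571, 0.002, -1.703]
ft_force: [0.1, -0.1, -1.3]
gripper_width: 0.159
```

```bash
python3 st.py;  python3 -c "
from h import *
q=read_camera('scene');save(q,'scene_end.png',[210,90,350,300],2.8)
p=read_camera('top')
for t in ['roll','stapler','scanner']: print(t,[(np.round(d['box']).tolist(),round(d['confidence'],2)) for d in find_in(p,t)])"
```

```text
t 9.15 pos [ 0.5012 -0.1127  0.2029] jaw -7.55 y [ 0.     0.002 -1.   ] F [ 0.1 -0.1 -1.3] M [-0.06 -0.15 -0.01] w 0.159
q [ 0.64  0.1  -0.54  1.8   0.05  1.26 -0.04]
roll [([153.0, 233.0, 172.0, 278.0], 0.96), ([309.0, 153.0, 381.0, 180.0], 0.71)]
stapler [([339.0, 234.0, 401.0, 252.0], 0.65)]
scanner [([310.0, 155.0, 384.0, 177.0], 0.66)]
```

View pics/scene_end.png

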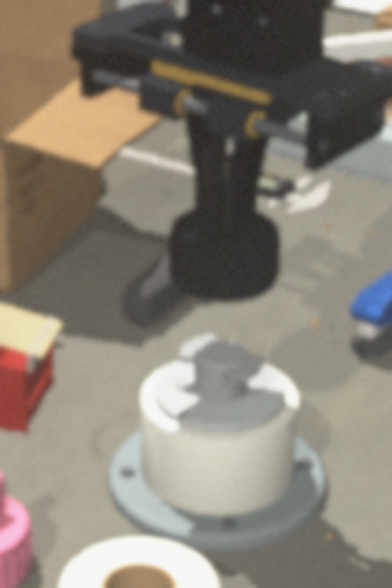

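The cap hangs upright in the fingers at crop (225,255), and the bare spindle below it is at (222,370). Its rim is at about 0.162 m, 56 mm above the spindle top. I hand in.

```bash
python3 -c "
from h import *
s=state();print(np.abs(s['qvel']).max().round(4));print(job_done())"; python3 st.py
```

```text
0.0022
the job is handed in; nothing more can be done
None
the job is handed in; nothing more can be done
```

The black cap is off the spindle and still held in the gripper. The job was handed in at about 9 s of the 64 s allowed, and no verdict was reported.

- **Turning:** I pinched the grip bar across its thickness and tried counter-clockwise first in small steps. No stop showed up within the 23° where one could be, so that was the free way. I went on to a full quarter turn with the cap still down, the jaws ending within 0.1° of the measured release line. It then lifted off without resistance.
- **Last checks on the cap:**
  - It hangs upright, with under 0.005 rad of tool tilt.
  - Its rim is at about 0.162 m, 56 mm above the spindle top, and its axis is within about 1 mm of the spindle's.
  - The arm was at rest. The opening was 14 mm, matching the bar, with the grip set to 20 N. About 1.3 N of weight hangs from the gripper.
  - The last scene picture shows the cap clear of the bare spindle.
- **Bystanders:** The stapler and scanner show no movement beyond detector noise. In the last top view the roll's box was narrower than at the start (right edge at 172 instead of 191 px), most likely because the gripper hides part of it. Its left, top and bottom edges agree with the first view to within 8 px, 1 px and 0 px. The arm never went near it. The detector also gave one false "roll" at the scanner's position.

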